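# Raise the keeper of the tin rack and push the stray tin home

## Task

Push the counterweighted keeper bar of the tin rack up past its balance point so that it stays raised by itself, then push the tin standing in front of the rack all the way into the empty bay. Everything is pushed, not picked up: the tin slides upright along the bench without being lifted or tipped, and the other tin, the oil bottle and the wrench are left alone.

Things in the scene. Friction and masses are not known exactly. Their poses are not given: they have to be found in the camera images.
- rack: Grey steel rack fixed to the bench: 2 bays, open front, no floor. Origin on the bench under the keeper bar, mid-width; x into the bays, y left, z up. Dividers 4 mm thick, 45 high, at y = -80, 0, 80, from x = 15 to the back wall's face at 85 mm. Bays 76 mm wide, centred at y = -40 (right, empty) and 40 (holds a tin). Hinge post 20 mm wide, 76 high at y = 100, x = 28 to 40.
- keeper (a joint): Hinge angle of the keeper bar, rad: 0 = lowered, level across the front of both bays; grows as the free end rises; 1.45 = raised, on its upper stop. Balances at about 0.8: below that it falls shut, above it falls open to the stop and stays. Lifting it at the pad takes about 1 N or less.
- keeper_hinge (a point): Hinge axis of the keeper, along the rack's x, at rack (0, 100, 57) mm. The counterweight, a dark steel cylinder of 48 mm diameter, 48 mm thick (along rack x), hangs on the far side of the hinge: with the bar lowered its centre is 30 mm left of and 20 mm above the hinge.
- keeper_pad (a point): Centre of the level push pad at the free (right) end of the keeper, at rack (0, -125, 105) mm when lowered; 40 mm along the bar, 30 mm across (rack x), 6 mm thick, open air and bench below. The bar (10 mm in x, 12 mm high, 57 mm up) runs straight for 185 mm from the hinge, then a 10 mm thick neck slopes up over the next 30 mm to meet the pad's inner end.
- tin_a_mid (a point): Centre of the stray tin in front of the rack: short upright tin, 56 mm diameter, 70 mm high, about 0.2 kg; this point is 35 mm above the bench, z along its axis. Pushed higher than about 20 mm above the bench it may tip.
- free_bay (a point): Fixed point in the empty (right-hand) bay where the centre of the stray tin is when the tin stands home, 52 mm into the rack from the keeper line, 35 mm above the bench; there the tin's far side is 5 mm from the back wall (touching it is fine).
- tin_b_mid (a point): Centre of the tin in the left bay (hinge side), same kind of tin; leave alone.
- oil_mid (a point): Centre of a white bottle, 60 mm diameter, 160 mm high, standing to the left of the rack; leave alone.
- wrench: Steel spanner about 180 mm long lying on the bench to the right of the rack; origin at the middle of its underside; leave alone.
Not all that is in view belongs to the job. What is shaped like the part that bears tin_a_mid but brown is not meant.

How it is judged:
By the outcome, as a careful person would: the job done as asked, in the order asked, and still so for the second after the job is handed in, with the robot touching nothing.
It also fails if it takes over 72 s, if anything falls off the work surface, if the arm or the gripper's body presses on something with over 40 N, if the wrist force passes 120 N, or if a joint passes its speed limit or range.

## Robot

A 6-joint arm with a two-finger parallel gripper is mounted at the origin on the work surface. World frame = base frame: x ahead of the robot, y to its left, z up, the work surface at z = 0. Lengths are in m, angles in rad, forces in N, time in s.
With the tool pointing down it reaches from about 0.375 to 0.9 m from the base axis. Payload 3.1 kg.
Tool frame: the origin (TCP) lies midway between the tips of the shut fingers; the grasp point (between the pads) lies 19 mm behind it; x points along the fingers, z is the direction in which the jaws open and shut, and the axes are right-handed (so a half turn about x gives the same grasp; the last joint's range is limited). The gripper opens to 87 mm and grips with 3 to 60 N. Pads are 19 mm wide; open, the fingers measure 117 mm over their backs; the gripper's body (75 mm by 190 mm) begins 51 mm behind the grasp point.
Start: joints at [1.125, 0.527, 1.433, -0, 1.181, -0.178], TCP at [0.165, 0.603, 0.223] pointing down, gripper open.
Joint ranges: [-3.08, 3.08], [-0.75, 2.2], [0.22, 2.44], [-1.43, 4.57], [0, 2.65], [-2.85, 2.85]. Speed limits (rad/s): [2.79, 2.79, 3.14, 3.14, 3.14, 3.14].

## Interface

Orientations are given as a unit quaternion [x, y, z, w].
In Python, from rig import readout, imaging, robot gives the robot as it stands. The module is installed in compiled form; this text tells all that it offers.
- The arm moves only by the tool play_rows, never from a script. Its argument "rows" is text: rows parted by semicolons, each of 7 numbers parted by spaces: the turn, a rotation vector about the tool's x, y, z in rad, then the shift along the tool's x, y, z in mm, then the closure, from 0 (fully open) to 1 (shut). In form: ax ay az tx ty tz gripper; .... A call has 1 to 8 rows; each row shifts and turns the commanded pose from where the row before left it, along the tool's axes as they then stand; what a row does not reach is not made up. A row lasts 1/12 s, in which the tool goes at most 41.7 mm and 7.16 degrees, less where a joint would pass 70% of its speed; a pose out of reach is approached as far as the arm can. A call with a gripper value outside its range is refused whole. The fingers move at their own pace and stop on an object; "squeeze" is the grip in N (left out, the last holds). Time passes only in rows, so rows that do not move let the fingers close. It gives the time, the measured TCP pose, the force and the opening at its end, in the units of the state.
- readout.get_obs(): the state, without advancing time (a new reading comes with each control period).
- imaging.camera(name): name is "scene" or "top" or "wrist"; returns the picture (384x512x3 uint8, blue, green, red); there is no depth.
- imaging.camera_info(name): a dict with "K" (3x3 intrinsics, pixels), "world_to_cam" (4x4, takes a point from world to camera coordinates). Camera axes: x right, y down, z forward; pixel columns grow to the right and rows downward; lengths in m; the calibration is good to about 2 mm. A picture is of the moment at which its call begins: read the wrist's pose just before it. camera_info takes no time and is no camera call; for the wrist camera it gives the pose at the moment of the call.
- robot.hand_in(): hands the job in, once; it reports no verdict.
The state is a dict: "time": time; "q": joint angles; "joint_velocities": joint speeds; "joint_torque": joint torques, N m; "position": TCP position; "tool_rot": TCP orientation; "ft_force": force on the tool from outside, world axes, zero at the start; "moment": the same for the moment, N m; "grip_width": finger opening in m.
Only numpy, scipy, OpenCV 4.12 (cv2) and the standard library are available. Lean on these libraries where they do the work, as an engineer would, in place of code of your own. Each camera call takes 0.05 s, during which the arm holds its last target. There are 200 camera calls.

## Working session

There is one attempt and no reset: what is moved stays moved. The work goes in short steps, Python scripts to look and compute and a tool call to move; the robot and the scene stay as the last step left them, time stands still between calls to the robot, and variables do not carry over. Pictures are saved under pics/ and viewed, about 8 in all and at most 12, crops included, and the job is handed in when it is done.

Besides the shell and the picture viewer there is one more tool, called after "Request:" as name(argument=value, ...) on one line, values as JSON. play_rows: Moves the arm, as the interface text tells. Its arguments: {"type":"object","properties":{"rows":{"type":"string"},"squeeze":{"type":"number"}},"required":["rows"]}

```bash
mkdir -p pics
python3 - <<'E'
from rig import readout, imaging, robot
import cv2,numpy as np
o=readout.get_obs();print({k:np.round(v,3) for k,v in o.items()})
for n in("scene","top"):
    cv2.imwrite(f"pics/{n}0.png",imaging.camera(n));i=imaging.camera_info(n);print(np.round(i["K"],1).tolist(),np.round(i["world_to_cam"],4).tolist())
E
```

```text
{'time': np.float64(0.0), 'q': array([ 1.125,  0.528,  1.434, -0.   ,  1.181, -0.179]), 'joint_velocities': array([-0.001,  0.001,  0.   , -0.002,  0.   ,  0.   ]), 'joint_torque': array([-1.0000e-03, -4.4006e+01, -1.7659e+01,  6.3000e-02,  5.9000e-02,
       -0.0000e+00]), 'position': array([0.165, 0.602, 0.222]), 'tool_rot': array([-0.429,  0.563,  0.428,  0.562]), 'ft_force': array([0.154, 0.113, 1.414]), 'moment': array([ 0.024,  0.069, -0.002]), 'grip_width': np.float64(0.087)}
[[423.4, 0.0, 258.1], [0.0, 423.4, 200.2], [0.0, 0.0, 1.0]] [[0.5858, 0.8102, 0.0195, -0.3348], [0.598, -0.4158, -0.6852, -0.2421], [-0.547, 0.4131, -0.7281, 1.6186], [0.0, 0.0, 0.0, 1.0]]
[[374.6, 0.0, 260.6], [0.0, 374.6, 192.3], [0.0, 0.0, 1.0]] [[-0.0011, -0.9996, -0.0297, 0.0338], [-0.9835, 0.0065, -0.1806, 0.5438], [0.1807, 0.029, -0.9831, 0.9848], [0.0, 0.0, 0.0, 1.0]]
```

View pics/scene0.png

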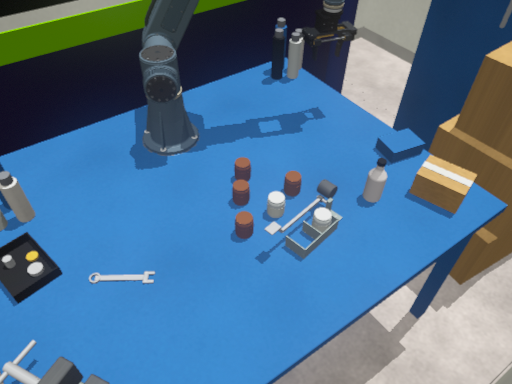

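View pics/top0.png

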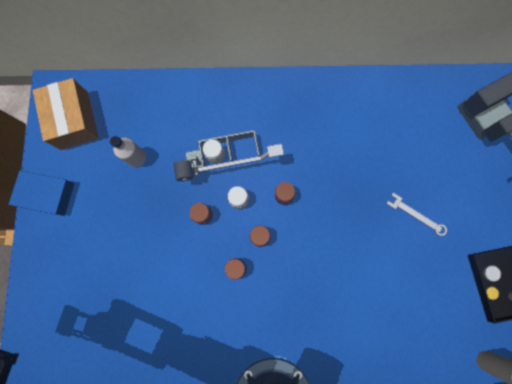

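The scene view shows the rack at about (315,230), stray white tin (276,205), four brown tins around it, bottle (375,182) and wrench (122,278). In the top view: rack (230,148), pad (275,151), tin A (237,196), brown tins (285,192), (200,213), (260,236), (235,269).

Run:
```python
import cv2,numpy as np
a=cv2.resize(cv2.imread("pics/top0.png")[115:285,160:310],None,fx=3.5,fy=3.5,interpolation=cv2.INTER_CUBIC)
b=cv2.resize(cv2.imread("pics/scene0.png")[150:260,220:350],None,fx=6,fy=5.4,interpolation=cv2.INTER_CUBIC)
cv2.imwrite("pics/tc.png",a);cv2.imwrite("pics/sc.png",b)
```

```text
(no output)
```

View pics/tc.png

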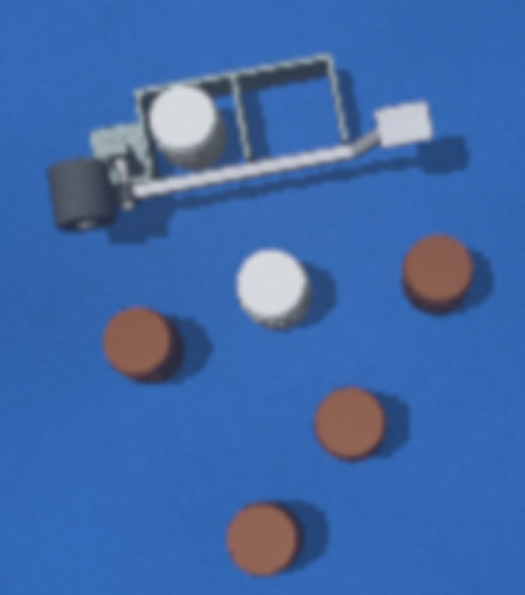

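View pics/sc.png

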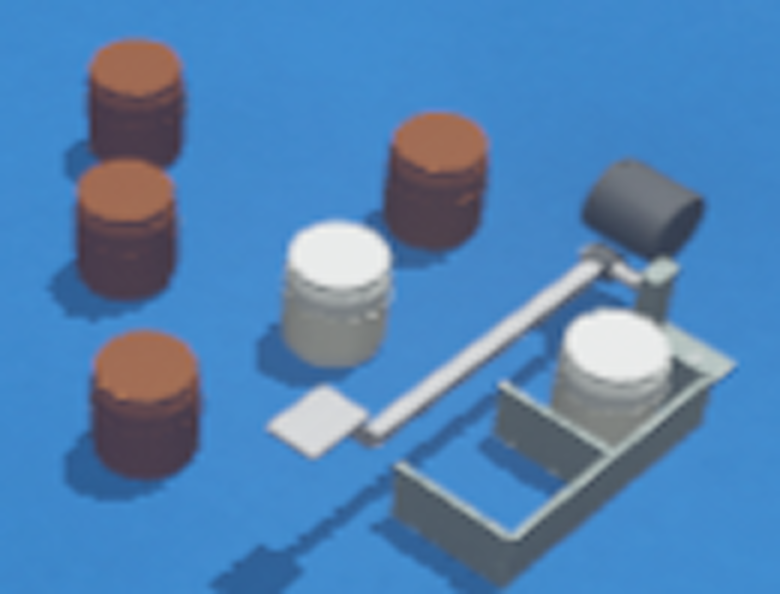

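The crops show clean pixels for the divider tops, the pad and the tin tops; I'll cast those rays to planes at the known heights.

```bash
cat > h.py <<'E'
import numpy as np
from rig import imaging
def ray(n,uv,z):
    i=imaging.camera_info(n);T=np.array(i["world_to_cam"]);R=T[:3,:3];c=-R.T@T[:3,3]
    d=R.T@np.linalg.solve(np.array(i["K"]),[uv[0],uv[1],1]);return c+d*(z-c[2])/d[2]
T=lambda u,v:(u/3.5+160-.36,v/3.5+115-.36)
S=lambda u,v:(u/6+220-.4,v/5.4+150-.4)
E
python3 - <<'E'
from h import *
P={}
for k,t,s,z in [("pad",(403,123),(318,421),.108),("A",(272,285),(339,255),.07),("B",(184,118),(616,343),.07),
 ("Rf",(346,138),(401,467),.045),("Mf",(250,157),(503,386),.045),("Rb",(331,59),(513,534),.045),("Mb",(236,77),(608,455),.045),("br_r",(437,270),(146,366),.07),("br_l",(139,342),(440,142),.07),("br_m",(350,423),(126,190),.07),("br_b",(263,539),(135,68),.07),("barR",(350,151),(373,432),.063),("barL",(137,189),(590,262),.063)]:
    a,b=ray("top",T(*t),z),ray("scene",S(*s),z);P[k]=(a[:2]+b[:2])/2;print(k,np.round(a[:2],4),np.round(b[:2],4))
# rigid fit of rack pose
L={"pad":(0,-.125),"Rf":(.015,-.08),"Mf":(.015,0),"Rb":(.085,-.08),"Mb":(.085,0)}
l=np.array(list(L.values()));p=np.array([P[k] for k in L])
H=(l-l.mean(0)).T@(p-p.mean(0));th=np.arctan2(H[0,1]-H[1,0],H[0,0]+H[1,1])
R=np.array([[np.cos(th),-np.sin(th)],[np.sin(th),np.cos(th)]]);t=p.mean(0)-R@l.mean(0)
print("yaw",th,"origin",t);print("resid mm",np.round(1e3*(p-(l@R.T+t)),1).tolist())
for k in P:print(k,"rack mm",np.round(1e3*R.T@(P[k]-t),1))
np.savez("rack.npz",R=R,t=t)
for n,q in dict(pad=(0,-.125),bay=(.052,-.04)).items():print(n,R@q+t)
E
```

```text
pad [ 0.648  -0.0079] [ 0.6497 -0.0091]
A [0.5304 0.0941] [0.5334 0.095 ]
B [0.6654 0.1655] [0.6664 0.1678]
Rf [0.655  0.0377] [0.6588 0.0384]
Mf [0.6399 0.1153] [0.6431 0.1167]
Rb [0.7221 0.0499] [0.7249 0.0541]
Mb [0.7076 0.1277] [0.7108 0.1272]
br_r [ 0.5414 -0.0336] [ 0.5458 -0.0348]
br_l [0.4865 0.1963] [0.4898 0.1978]
br_m [0.4239 0.0338] [0.4267 0.0344]
br_b [0.3378 0.0989] [0.3403 0.0993]
barR [0.6391 0.0339] [0.6427 0.0323]
barL [0.6095 0.2027] [0.6075 0.2036]
yaw 0.18489216292167127 origin [0.62618782 0.11367907]
resid mm [[-0.3, 0.7], [1.3, 0.2], [0.5, -0.4], [-0.9, 1.4], [-0.6, -1.9]]
pad rack mm [  -0.2 -124.2]
A rack mm [-96.2  -1.5]
B rack mm [48.8 44.7]
Rf rack mm [ 16.3 -80. ]
Mf rack mm [15.5 -0.5]
Rb rack mm [ 84.3 -78.5]
Mb rack mm [84.1 -1.7]
br_r rack mm [-108.4 -130.1]
br_l rack mm [-120.4  107.3]
br_m rack mm [-212.1  -41.3]
br_b rack mm [-284.9   38.4]
barR rack mm [ -0.4 -81.9]
barL rack mm [-0.9 91.2]
pad [ 0.64916788 -0.00919044]
bay [0.68465515 0.08392054]
```

```bash
cat >> h.py <<'E'
from rig import readout
from scipy.spatial.transform import Rotation as Ro
r=np.load("rack.npz");RR,RT=r["R"],r["t"];YAW=0.185
def w(x,y,z):  # rack mm -> world m
    return np.r_[RR@np.array([x,y])/1e3+RT,z/1e3]
def tool(h,pitch,s=1,roll=0): # heading (world), pitch below horizontal; s sign of jaw axis
    x=np.array([np.cos(pitch)*np.cos(h),np.cos(pitch)*np.sin(h),-np.sin(pitch)]);z=s*np.array([-np.sin(h),np.cos(h),0])
    return Ro.from_matrix(np.c_[x,np.cross(z,x),z])*Ro.from_rotvec([roll,0,0])
def plan(p,R,p0=None,R0=None):
    o=readout.get_obs();p0=o["position"] if p0 is None else p0;R0=Ro.from_quat(o["tool_rot"]) if R0 is None else R0
    print("turn",np.round((R0.inv()*R).as_rotvec(),3),"| shift in old frame",np.round(1e3*R0.inv().apply(p-p0),1),"in new",np.round(1e3*R.inv().apply(p-p0),1))
def st():
    o=readout.get_obs();print("t",round(float(o["time"]),2),"rack",np.round(1e3*RR.T@(o["position"][:2]-RT),1),"z",round(1e3*o["position"][2],1),"q",np.round(o["q"],3),"F",np.round(o["ft_force"],1))
E
python3 - <<'E'
from h import *
import numpy as np
st();print(np.round(Ro.from_quat(readout.get_obs()["tool_rot"]).as_matrix(),3))
for s in(1,-1):plan(w(-70,-125,240),tool(YAW,np.pi/2,s))
E
```

```text
t 0.1 rack [-363.5  564.9] z 221.7 q [ 1.125  0.528  1.434 -0.     1.181 -0.178] F [-0.   0.5  0.5]
[[-0.001 -0.964  0.265]
 [-0.002  0.265  0.964]
 [-1.     0.    -0.002]]
turn [-0.453 -0.002 -0.001] | shift in old frame [ -17.6 -565.6 -492.1] in new [ -18.3 -293.4 -689.9]
turn [ 2.689e+00 -1.000e-03  2.000e-03] | shift in old frame [ -17.6 -565.6 -492.1] in new [-18.3 293.4 689.9]
```

Request:
play_rows(rows="-0.113 0 0 -4 0 0 1;-0.113 0 0 -4 0 0 1;-0.113 0 0 -4 0 0 1;-0.113 0 0 -4 0 0 1;0 0 0 0 -15 -34.5 1;0 0 0 0 -15 -34.5 1;0 0 0 0 -15 -34.5 1;0 0 0 0 -15 -34.5 1", squeeze=10)

```text
time: 0.77
position: [0.2498, 0.4765, 0.2381]
tool_rot: [0.544, -0.452, -0.544, -0.451]
ft_force: [0.7, -0.5, -0.3]
grip_width: 0.0412
```

Request:
play_rows(rows="0 0 0 0 -14.6 -34.5 1;0 0 0 0 -14.6 -34.5 1;0 0 0 0 -14.6 -34.5 1;0 0 0 0 -14.6 -34.5 1;0 0 0 0 -14.6 -34.5 1;0 0 0 0 -14.6 -34.5 1;0 0 0 0 -14.6 -34.5 1;0 0 0 0 -14.6 -34.5 1")

```text
time: 1.43
position: [0.4154, 0.2264, 0.2384]
tool_rot: [-0.544, 0.452, 0.544, 0.452]
ft_force: [1.3, 0.8, 0.5]
grip_width: 0.0008
```

Request:
play_rows(rows="0 0 0 0 -14.6 -34.5 1;0 0 0 0 -14.6 -34.5 1;0 0 0 0 -14.6 -34.5 1;0 0 0 0 -14.6 -34.5 1;0 0 0 0 -14.6 -34.5 1;0 0 0 0 -14.6 -34.5 1;0 0 0 0 -14.6 -34.5 1;0 0 0 0 -14.6 -34.5 1")

```text
time: 2.1
position: [0.5807, -0.0235, 0.2381]
tool_rot: [-0.543, 0.452, 0.544, 0.452]
ft_force: [0.3, 0.4, -0.1]
grip_width: 0.0007
```

Run:
```python
from h import *
st();plan(w(-70,-125,240),tool(YAW,0.61))
```

```text
t 2.1 rack [ -69.9 -126.5] z 238.1 q [-0.233  0.451  1.527  0.     1.165 -1.987] F [ 0.3  0.4 -0.1]
turn [-0.001 -0.    -0.962] | shift in old frame [-1.9  0.1  1.5] in new [-1.2 -1.5  1.5]
```

Request:
play_rows(rows="0 0 -0.12 0 0 0 1;0 0 -0.12 0 0 0 1;0 0 -0.12 0 0 0 1;0 0 -0.12 0 0 0 1;0 0 -0.12 0 0 0 1;0 0 -0.12 0 0 0 1")

```text
time: 2.6
position: [0.5837, -0.0137, 0.2448]
tool_rot: [0.652, -0.264, -0.385, -0.598]
ft_force: [0.9, 1.5, -0.1]
grip_width: 0.0001
```

Run:
```python
from h import *
st();plan(w(-70,-125,240),tool(YAW,0.61))
```

```text
t 2.6 rack [ -65.2 -117.4] z 244.8 q [-0.391  0.303  1.975  0.804  0.466 -2.804] F [ 0.9  1.5 -0.1]
turn [-0.006  0.01  -0.346] | shift in old frame [ 1.   6.6 -7.7] in new [-1.2  6.7 -7.6]
```

Request:
play_rows(rows="0.12 0 0 0 0 0 1;0.12 0 0 0 0 0 1;0.12 0 0 0 0 0 1;0.12 0 0 0 0 0 1;0.12 0 0 0 0 0 1;0.12 0 0 0 0 0 1;0.12 0 0 0 0 0 1;0.12 0 0 0 0 0 1")

```text
time: 3.27
position: [0.5856, -0.0133, 0.246]
tool_rot: [-0.3, 0.412, 0.219, 0.832]
ft_force: [0.7, -0.6, 0.3]
grip_width: 0.0004
```

Request:
play_rows(rows="0.12 0 0 0 0 0 1;0.12 0 0 0 0 0 1;0.12 0 0 0 0 0 1;0.12 0 0 0 0 0 1;0.12 0 0 0 0 0 1;0.12 0 0 0 0 0 1;0.12 0 0 0 0 0 1;0.12 0 0 0 0 0 1")

```text
time: 3.93
position: [0.5856, -0.0133, 0.246]
tool_rot: [0.118, 0.467, 0.004, 0.877]
ft_force: [0.7, -0.0, 0.3]
grip_width: 0.0002
```

Request:
play_rows(rows="0.12 0 0 0 0 0 1;0.12 0 0 0 0 0 1;0.12 0 0 0 0 0 1;0.12 0 0 0 0 0 1;0.12 0 0 0 0 0 1;0.12 0 0 0 0 0 1;0.12 0 0 0 0 0 1;0.12 0 0 0 0 0 1")

```text
time: 4.6
position: [0.5856, -0.0133, 0.2459]
tool_rot: [0.509, 0.416, -0.212, 0.723]
ft_force: [-0.3, -0.1, -0.2]
grip_width: 0.0006
```

Run:
```python
from h import *
st();plan(w(-70,-125,240),tool(YAW,0.61,-1))
```

```text
t 4.6 rack [ -63.3 -117.3] z 245.9 q [-0.389  0.303  1.969  0.796  0.469  0.091] F [-0.3 -0.1 -0.2]
turn [ 0.249 -0.056  0.343] | shift in old frame [  0.9 -10.6   5.2] in new [-2.1 -8.7  7.7]
```

Request:
play_rows(rows="0.12 0 0 0 0 0 1;0.12 0 0 0 0 0 1;0 0 0.1 0 0 0 1;0 0 0.1 0 0 0 1;0 0 0.1 0 0 0 1;0 0 0.05 0 0 0 1")

```text
time: 5.1
position: [0.5856, -0.0054, 0.2449]
tool_rot: [0.626, 0.342, -0.188, 0.675]
ft_force: [0.1, 0.3, 1.0]
grip_width: 0.0006
```

Run:
```python
from h import *
st();plan(w(-60,-125,90),tool(YAW,0.61,-1))
```

```text
t 5.1 rack [ -61.8 -109.6] z 244.9 q [-0.454  0.335  2.099  1.493  0.481 -0.417] F [0.1 0.3 1. ]
turn [ 0.013 -0.044  0.162] | shift in old frame [ 108.6 -110.1   18.3] in new [  90.2 -125.9   15.4]
```

Request:
play_rows(rows="0 -0.02 0.06 0 0 0 1;0 -0.02 0.06 0 0 0 1;0 0 0.05 0 0 0 1;0 0 0 15 -20 2.5 1;0 0 0 15 -20 2.5 1;0 0 0 15 -20 2.5 1")

```text
time: 5.6
position: [0.5883, -0.011, 0.1692]
tool_rot: [0.646, 0.289, -0.148, 0.691]
ft_force: [1.0, 0.1, 0.4]
grip_width: 0.0006
```

Run:
```python
from h import *
st();plan(w(-60,-125,90),tool(YAW,0.61,-1))
```

```text
t 5.6 rack [ -60.2 -115.6] z 169.2 q [-0.498  0.606  2.253  2.251  0.741 -1.297] F [1.  0.1 0.4]
turn [ 0.012 -0.02   0.021] | shift in old frame [ 46.7 -63.9   9.5] in new [ 45.5 -64.8   9.4]
```

Request:
play_rows(rows="0 0 0 24.6 17 3 1;0 0 0 11.5 -16 2 1;0 0 0 11.5 -16 2 1;0 0 0 11.5 -16 1.5 1;0 0 0 0 0 0 1")

```text
time: 6.02
position: [0.6178, -0.0128, 0.1055]
tool_rot: [0.647, 0.291, -0.15, 0.689]
ft_force: [-0.4, 0.4, -0.4]
grip_width: 0.0002
```

Run:
```python
from h import *
st();plan(w(-3,-122,86),tool(YAW,0.61,-1))
```

```text
t 6.02 rack [ -31.5 -122.8] z 105.5 q [-0.463  0.778  2.192  2.369  0.804 -1.414] F [-0.4  0.4 -0.4]
turn [ 0.008 -0.023  0.028] | shift in old frame [34.5  1.3  0. ] in new [34.5  0.4 -0.8]
```

Request:
play_rows(rows="0 0 0 9 -12 0 1;0 0 0 9 1.5 0 1;0 0 0 9 1.5 0 1;0 0 0 10 2 0 1;0 0 0 0 0 0 1")

```text
time: 6.43
position: [0.6457, -0.0071, 0.0831]
tool_rot: [0.646, 0.288, -0.147, 0.691]
ft_force: [-0.1, -0.7, -1.2]
grip_width: 0.0006
```

Run:
```python
from h import *
import cv2
st();a=imaging.camera("scene")[150:260,220:350];b=imaging.camera("top")[100:235,150:310]
cv2.imwrite("pics/c1.png",np.hstack([cv2.resize(a,(450,380),interpolation=2),cv2.resize(b,(350,380),interpolation=2)]))
```

```text
t 6.43 rack [  -3.  -122.3] z 83.1 q [-0.419  0.835  2.128  2.417  0.802 -1.423] F [-0.1 -0.7 -1.2]
```

View pics/c1.png

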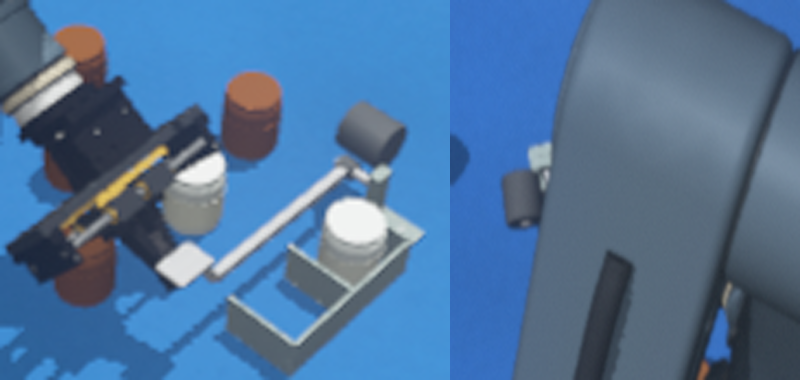

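The fingers now sit under the pad at about (170,265) in the left half, clear of the brown tins, so I'll lift along the arc.

Request:
play_rows(rows="0 0 0 -6.3 9 -1 1;0 0 0 -6.3 9 -2.4 1;0 0 0 -6.3 9 -2.4 1;0 0 0 -6.3 9 -2.4 1;0 0 0 -6.3 9 -2.4 1;0 0 0 0 0 0 1")

```text
time: 7.03
position: [0.6431, 0.0041, 0.1403]
tool_rot: [0.646, 0.288, -0.146, 0.691]
ft_force: [0.1, -0.1, 0.8]
grip_width: 0.0008
```

Run:
```python
from h import *
import cv2
st();a=imaging.camera("scene")[130:260,210:350]
cv2.imwrite("pics/c2.png",cv2.resize(a,(560,520),interpolation=2))
```

```text
t 7.03 rack [  -3.5 -110.8] z 140.3 q [-0.397  0.691  2.133  2.339  0.699 -1.288] F [ 0.1 -0.1  0.8]
```

View pics/c2.png

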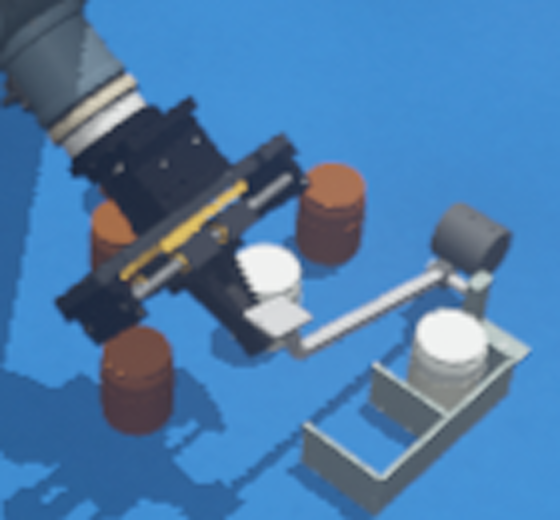

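The bar is rising on the fingers: the pad at (278,315) has lifted off its lowered place. I'll continue along the arc.

Request:
play_rows(rows="0 0 0 -5.9 8.4 -4 1;0 0 0 -5.9 8.4 -4 1;0 0 0 -5.9 8.4 -4 1;0 0 0 -5.9 8.4 -4 1;0 0 0 -5.2 7.5 -6 1;0 0 0 -5.2 7.5 -6 1;0 0 0 -5.2 7.5 -6 1;0 0 0 -5.2 7.5 -6 1")

```text
time: 7.75
position: [0.6358, 0.0427, 0.2147]
tool_rot: [0.647, 0.29, -0.148, 0.69]
ft_force: [0.7, -0.6, -1.0]
grip_width: 0.0001
```

Request:
play_rows(rows="0 0 0 -4.4 6.3 -8.1 1;0 0 0 -4.4 6.3 -8.1 1;0 0 0 -4.4 6.3 -8.1 1;0 0 0 -4.4 6.3 -8.1 1;0 0 0 -3.2 4.6 -9.6 1;0 0 0 -3.2 4.6 -9.6 1;0 0 0 -3.2 4.6 -9.6 1;0 0 0 -3.2 4.6 -9.6 1")

```text
time: 8.42
position: [0.6223, 0.1129, 0.2685]
tool_rot: [0.647, 0.289, -0.148, 0.69]
ft_force: [1.1, 0.7, -0.1]
grip_width: 0.0005
```

Run:
```python
from h import *
import cv2
st();a=imaging.camera("scene")[100:260,210:350]
cv2.imwrite("pics/c3.png",cv2.resize(a,(490,560),interpolation=2))
```

```text
t 8.42 rack [-3.9 -0. ] z 268.5 q [-0.133  0.363  2.089  2.226  0.351 -0.891] F [ 1.1  0.7 -0.1]
```

View pics/c3.png

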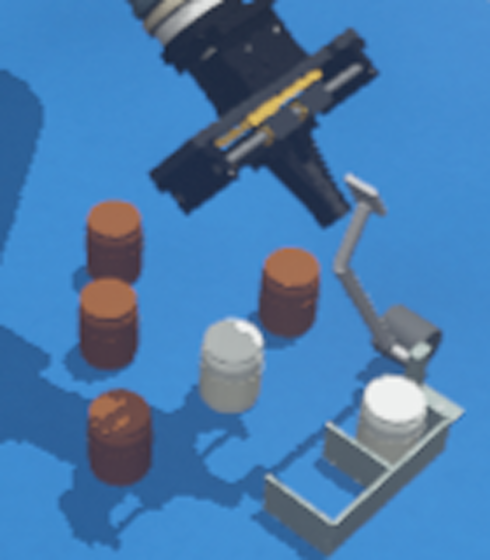

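Request:
play_rows(rows="0 0 0 -20 0 20 1;0 0 0 -25 0 20 1;0 0 0 -25 0 20 1;0 0 -0.12 0 0 0 1;0 0 -0.12 0 0 0 1;0 0 -0.12 0 0 0 1;0 0 -0.12 0 0 0 1;0 0 -0.12 0 0 0 1")

```text
time: 9.13
position: [0.5795, 0.0595, 0.3072]
tool_rot: [0.612, 0.385, -0.206, 0.66]
ft_force: [0.1, -0.4, -0.3]
grip_width: 0.0005
```

Run:
```python
from h import *
import cv2
st();plan(w(-160,30,200),tool(YAW-.53,np.pi/2,-1));a=imaging.camera("scene")[100:260,210:350]
cv2.imwrite("pics/c4.png",cv2.resize(a,(490,560),interpolation=2))
```

```text
t 9.13 rack [-55.9 -44.6] z 307.2 q [-0.291  0.191  1.968  0.831  0.521  0.399] F [ 0.1 -0.4 -0.3]
turn [ 0.561 -0.254 -0.671] | shift in old frame [  20.4 -146.8  -77.2] in new [ 107.2 -127.6  -11.8]
```

View pics/c4.png

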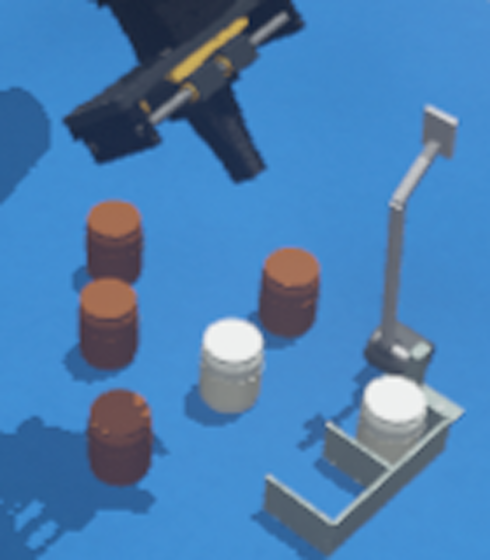

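The keeper now stands raised at (395,270), on its stop and clear of the gripper. Next I set the tool vertical and form the fork.

Request:
play_rows(rows="0 0 -0.1 0 0 0 0.65;0 0 -0.1 0 0 0 0.65;0 0 -0.1 0 0 0 0.65;0 0 -0.1 0 0 0 0.65;0 0 -0.1 0 0 0 0.65;0 0 -0.1 0 0 0 0.65;0 0 -0.07 0 0 0 0.65;0 0 0 0 0 0 0.65")

```text
time: 9.85
position: [0.5833, 0.0633, 0.3071]
tool_rot: [0.463, 0.558, -0.394, 0.565]
ft_force: [0.8, -0.7, 0.7]
grip_width: 0.03
```

Run:
```python
from h import *
st();plan(w(-160,30,200),tool(YAW-.53,np.pi/2,-1))
```

```text
t 9.85 rack [-51.4 -41.6] z 307.1 q [-0.125  0.358  1.482  0.084  1.246  1.155] F [ 0.8 -0.7  0.7]
turn [ 0.611 -0.076 -0.065] | shift in old frame [ 102.2 -111.1  -74.8] in new [ 107.1 -129.9   -6.9]
```

Request:
play_rows(rows="0 -0.06 -0.08 0 0 0 0.65;0.12 0 0 0 0 0 0.65;0.12 0 0 0 0 0 0.65;0.12 0 0 0 0 0 0.65;0.12 0 0 0 0 0 0.65;0.12 0 0 0 0 0 0.65;0 0 0 0 -40 -2 0.65;0 0 0 0 -40 -2 0.65")

```text
time: 10.52
position: [0.5057, 0.0925, 0.3053]
tool_rot: [0.577, 0.406, -0.577, 0.411]
ft_force: [-0.1, 0.9, -0.1]
grip_width: 0.0306
```

Run:
```python
from h import *
st();c=np.cos(.53);s=np.sin(.53)
# standoff 50 mm behind tin along push line, z 14
plan(w(-96-50*c,-1.5+50*s,100),tool(YAW-.53,np.pi/2,-1))
```

```text
t 10.52 rack [-122.3    1.3] z 305.3 q [-0.033  0.281  1.601 -0.006  1.255  1.877] F [-0.1  0.9 -0.1]
turn [ 0.007  0.004 -0.006] | shift in old frame [205.1 -27.1 -11.9] in new [205.3 -25.9 -10.9]
```

Request:
play_rows(rows="0.007 0.004 -0.006 0 -26 -11 0.65;0 0 0 40 0 0 0.65;0 0 0 40 0 0 0.65;0 0 0 40 0 0 0.65;0 0 0 40 0 0 0.65;0 0 0 40 0 0 0.65;0 0 0 0 0 0 0.65")

```text
time: 11.1
position: [0.4782, 0.1104, 0.0991]
tool_rot: [-0.573, -0.41, 0.584, -0.404]
ft_force: [-1.0, -0.4, 0.7]
grip_width: 0.0302
```

Run:
```python
from h import *
import cv2
st();c=np.cos(.53);s=np.sin(.53)
plan(w(-96-50*c,-1.5+50*s,14),tool(YAW-.53,np.pi/2,-1))
a=imaging.camera("scene")[120:260,210:350]
cv2.imwrite("pics/c5.png",cv2.resize(a,(560,560),interpolation=2))
```

```text
t 11.1 rack [-146.   24.] z 99.1 q [-0.     0.556  1.863 -0.003  0.741  1.918] F [-1.  -0.4  0.7]
turn [0.    0.008 0.016] | shift in old frame [85.   7.4 -4. ] in new [85.1  6.1 -3.3]
```

View pics/c5.png

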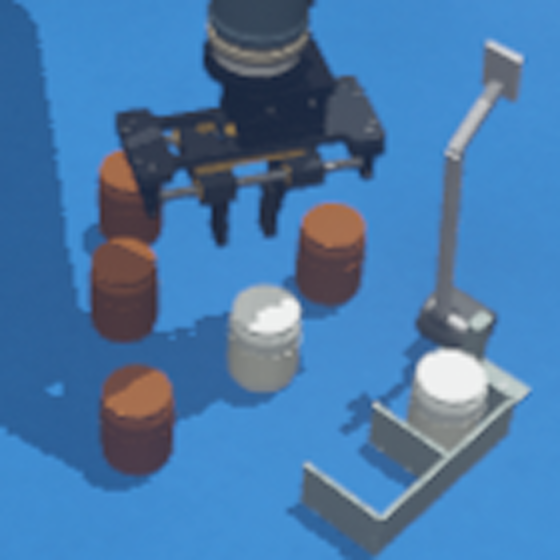

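Request:
play_rows(rows="0 0.008 0.016 30 5 -3 0.65;0 0 0 30 0 0 0.65;0 0 0 25 0 0 0.65;0 0 0.1 0 0 0 0.65;0 0 0 0 0 0 0.65")

```text
time: 11.57
position: [0.4891, 0.1117, 0.0226]
tool_rot: [0.602, 0.374, -0.553, 0.439]
ft_force: [-2.5, -0.1, 0.2]
grip_width: 0.0305
```

Run:
```python
from h import *
st();c=np.cos(.53);s=np.sin(.53)
R=tool(YAW-.53,np.pi/2-.1,-1)
plan(w(-96-50*c,-1.5+50*s,13),R)
plan(w(-30-33*c,-41+33*s,13),R)
```

```text
t 11.57 rack [-135.2   23.2] z 22.6 q [ 0.025  0.695  1.961 -0.104  0.378  2.035] F [-2.5 -0.1  0.2]
turn [ 0.001 -0.004 -0.016] | shift in old frame [ 9.1 -4.8  1.6] in new [ 9.2 -4.6  1.5]
turn [ 0.001 -0.004 -0.016] | shift in old frame [19.9 88.5  2.4] in new [18.5 88.8  2.3]
```

Request:
play_rows(rows="0 -0.004 -0.016 9 -1 1.5 0.65;0 0 0 0.6 6 0 0.65;0 0 0 0.6 6 0 0.65;0 0 0 0.6 6 0 0.65;0 0 0 0.6 6 0 0.65;0 0 0 0.6 6 0 0.65")

```text
time: 12.07
position: [0.5214, 0.0991, 0.0132]
tool_rot: [0.599, 0.377, -0.557, 0.435]
ft_force: [-0.9, 0.8, 1.6]
grip_width: 0.0306
```

Run:
```python
from h import *
st();c=np.cos(.53);s=np.sin(.53)
R=tool(YAW-.53,np.pi/2-.1,-1)
plan(w(-30-33*c,-41+33*s,13),R)
```

```text
t 12.07 rack [-105.7    4.9] z 13.2 q [-0.003  0.729  1.881 -0.08   0.436  1.984] F [-0.9  0.8  1.6]
turn [-0.001 -0.    -0.002] | shift in old frame [ 5.8 55.2  1.3] in new [ 5.7 55.2  1.3]
```

Request:
play_rows(rows="0 0 0 0.7 6.9 0.2 0.65;0 0 0 0.7 6.9 0.2 0.65;0 0 0 0.7 6.9 0.2 0.65;0 0 0 0.7 6.9 0.2 0.65;0 0 0 0.7 6.9 0.2 0.65;0 0 0 0.7 6.9 0.2 0.65;0 0 0 0.7 6.9 0.2 0.65;0 0 0 0.7 6.9 0.2 0.65")

```text
time: 12.73
position: [0.5725, 0.0789, 0.0126]
tool_rot: [0.598, 0.377, -0.557, 0.435]
ft_force: [-1.9, -0.6, 0.8]
grip_width: 0.0308
```

```bash
cat >> h.py <<'E'
def tins(name="scene"): # white lids, rack mm
    import cv2
    im=imaging.camera(name);h=cv2.cvtColor(im,cv2.COLOR_BGR2HSV)
    m=((h[...,1]<40)&(h[...,2]>195)).astype(np.uint8);n,_,s,c=cv2.connectedComponentsWithStats(m)
    for i in range(1,n):
        p=RR.T@(ray(name,c[i],.07)[:2]-RT)*1e3
        if s[i,4]>25 and abs(p[0])<250 and abs(p[1])<200: print(name,"lid",np.round(p,1),"area",s[i,4],s[i,2:4],np.round(c[i]))
    return im
E
python3 - <<'E'
from h import *
import cv2
st();im=tins();tins("top");cv2.imwrite("pics/c6.png",cv2.resize(im[120:260,210:350],(560,560),interpolation=2))
E
```

```text
t 12.73 rack [-59.2 -24.3] z 12.6 q [-0.04   0.758  1.762 -0.06   0.526  1.927] F [-1.9 -0.6  0.8]
scene lid [56.6 48.4] area 218 [28 14] [325. 214.]
scene lid [-19.9 -44.3] area 83 [16  8] [285. 217.]
top lid [57.1 43.1] area 169 [18 12] [212. 145.]
```

View pics/c6.png

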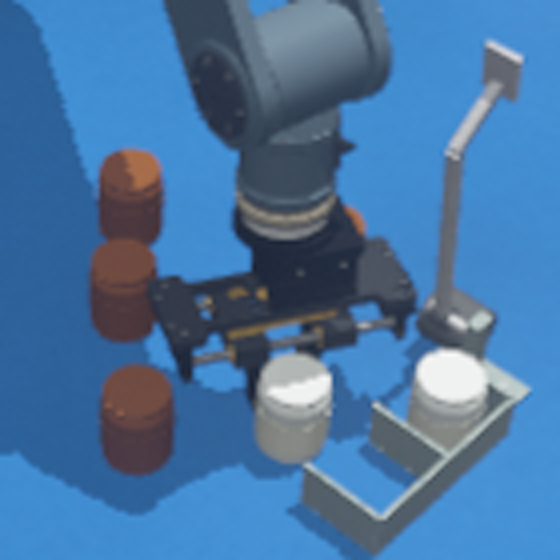

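Run:
```python
from h import *
for n,p in dict(A=(295,380),B=(450,376)).items():
    q=ray("scene",(p[0]/4+210-.4,p[1]/4+120-.4),.07);print(n,1e3*RR.T@(q[:2]-RT))
R=tool(YAW,np.pi/2-.1,-1)
plan(w(-85,-40,13),R)
```

```text
A [-30.1192201  -40.83329309]
B [50.32956555 43.89304317]
turn [-0.528  0.053 -0.005] | shift in old frame [ -1.9 -16.   26.9] in new [ -2.9 -27.3  15. ]
```

Request:
play_rows(rows="0 0 0 -2 -20 0 0.65;0 0 0 0 -5 0 0.65;-0.106 0.01 0 0 0 0 0.65;-0.106 0.01 0 0 0 0 0.65;-0.106 0.01 0 0 0 0 0.65;-0.106 0.01 0 0 0 0 0.65;-0.106 0.01 0 0 0 0 0.65;0 0 0 0 0 0 0.65")

```text
time: 13.5
position: [0.5485, 0.0874, 0.012]
tool_rot: [0.477, 0.52, -0.423, 0.568]
ft_force: [-0.3, 0.5, -0.2]
grip_width: 0.0309
```

Run:
```python
from h import *
st();R=tool(YAW,np.pi/2-.1,-1)
plan(w(-75,-40.5,13),R);plan(w(52-33,-40.5,13),R)
```

```text
t 13.5 rack [-81.2 -11.6] z 12.0 q [-0.055  0.743  1.829  0.045  0.471  1.288] F [-0.3  0.5 -0.2]
turn [ 0.004  0.003 -0.001] | shift in old frame [-0.2  6.1 29. ] in new [-0.3  6.2 28.9]
turn [ 0.004  0.003 -0.001] | shift in old frame [ 9.2 99.6 29.3] in new [ 9.1 99.8 29. ]
```

Request:
play_rows(rows="0.004 0.003 0 0 0 14.5 0.65;0 0 0 0 0 14.5 0.65;0 0 0 0.6 6.5 0 0.65;0 0 0 0.6 6.5 0 0.65;0 0 0 0.6 6.5 0 0.65;0 0 0 0.6 6.5 0 0.65;0 0 0 0.6 6.5 0 0.65;0 0 0 0.6 6.5 0 0.65")

```text
time: 14.17
position: [0.5923, 0.0671, 0.0123]
tool_rot: [0.478, 0.521, -0.424, 0.566]
ft_force: [-1.3, 0.1, -1.2]
grip_width: 0.0303
```

Run:
```python
from h import *
import cv2
st();R=tool(YAW,np.pi/2-.1,-1)
plan(w(52-33,-40,13),R)
im=tins();cv2.imwrite("pics/c7.png",cv2.resize(im[120:260,210:350],(560,560),interpolation=2))
```

```text
t 14.17 rack [-41.8 -39.5] z 12.3 q [-0.088  0.768  1.723  0.051  0.555  1.256] F [-1.3  0.1 -1.2]
turn [-0.001  0.     0.   ] | shift in old frame [ 5.4 60.6  0.4] in new [ 5.4 60.6  0.5]
scene lid [56.7 48.4] area 219 [28 14] [325. 214.]
scene lid [ -2.1 -39.7] area 129 [17 12] [291. 219.]
```

View pics/c7.png

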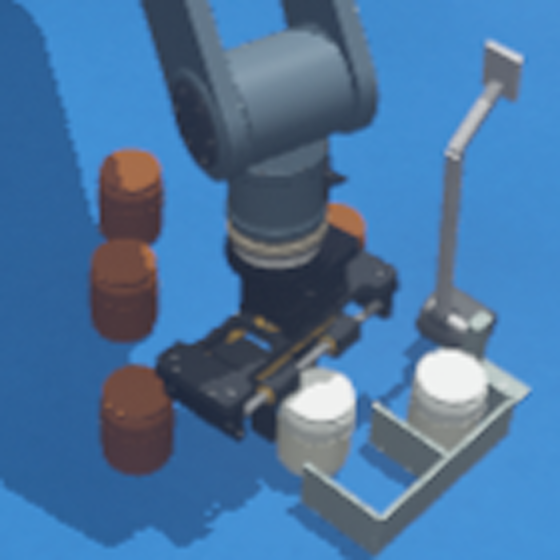

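The tin is entering square to the bay (lid about (317,397)), and the brown tins haven't moved. I'll push the remaining 60 mm.

Request:
play_rows(rows="0 0 0 0.7 7.6 0 0.65;0 0 0 0.7 7.6 0 0.65;0 0 0 0.7 7.6 0 0.65;0 0 0 0.7 7.6 0 0.65;0 0 0 0.7 7.6 0 0.65;0 0 0 0.7 7.6 0 0.65;0 0 0 0.7 7.6 0 0.65;0 0 0 0.6 6.5 0 0.65")

```text
time: 14.88
position: [0.6521, 0.0774, 0.013]
tool_rot: [0.479, 0.52, -0.424, 0.566]
ft_force: [-0.6, 0.5, -0.4]
grip_width: 0.0305
```

Run:
```python
from h import *
st();plan(w(52-33,-40,13),tool(YAW,np.pi/2-.1,-1));tins()
```

```text
t 14.88 rack [ 18.8 -40.5] z 13.0 q [-0.063  0.813  1.564  0.039  0.668  1.294] F [-0.6  0.5 -0.4]
turn [-0.001  0.001 -0.001] | shift in old frame [ 0.   0.2 -0.5] in new [ 0.   0.2 -0.5]
scene lid [62.7 50.2] area 174 [26 13] [327. 215.]
scene lid [ 58.6 -40.7] area 139 [16 12] [306. 231.]
```

Request:
play_rows(rows="0 0 0 -0.6 -8 0 0.65;0 0 0 -1.5 -20 0 0.65;0 0 0 -2.5 -30 0 0.65;0 0 0 -2.5 -30 0 0.65;0 0 0 -30 0 0 0.65;0 0 0 -40 0 0 0.65;0 0 0 -40 -20 0 0.65;0 0 0 -40 -20 0 0.65")

```text
time: 15.6
position: [0.5127, 0.0515, 0.1526]
tool_rot: [0.479, 0.52, -0.424, 0.566]
ft_force: [1.0, -0.5, 1.2]
grip_width: 0.0306
```

Request:
play_rows(rows="0 0 0 -20 -30 0 0.65;0 0 0 0 -30 0 0.65;0 0 0 0 -30 0 0.65;0 0 0 0 0 0 0.65;0 0 0 0 0 0 0.65")

```text
time: 16.02
position: [0.4208, 0.0353, 0.1622]
tool_rot: [0.479, 0.521, -0.425, 0.565]
ft_force: [0.6, 0.5, -0.5]
grip_width: 0.0305
```

Run:
```python
from h import *
import cv2
st();a=tins();b=tins("top");cv2.imwrite("pics/c8.png",np.hstack([cv2.resize(a[120:260,210:350],(450,450),interpolation=2),cv2.resize(b[100:250,150:266],(348,450),interpolation=2)]))
```

```text
t 16.02 rack [-216.3  -39.3] z 162.2 q [-0.211  0.332  2.057  0.062  0.663  1.13 ] F [ 0.6  0.5 -0.5]
scene lid [56.3 48.3] area 214 [28 14] [325. 214.]
scene lid [ 54.  -39.7] area 197 [18 14] [305. 230.]
top lid [ 52.6 -39.2] area 248 [18 17] [241. 141.]
top lid [50.  45.3] area 251 [18 18] [212. 148.]
```

View pics/c8.png

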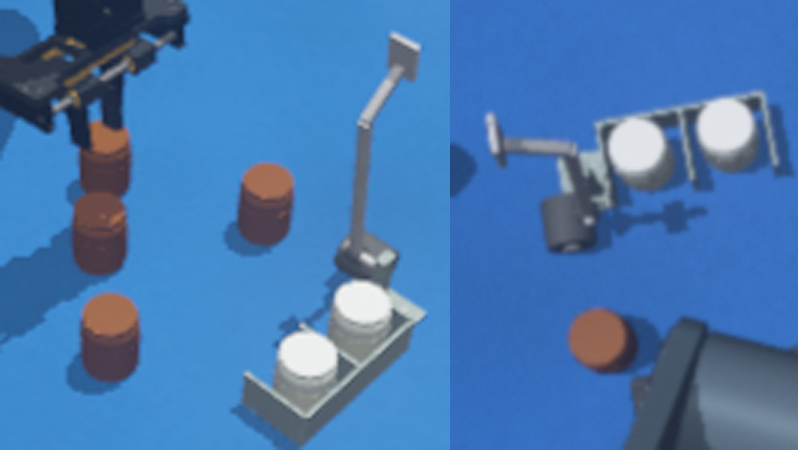

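The tin stands upright in the right bay, the keeper is raised, and nothing else has moved. The gripper is about 90 mm above the nearest brown tin.

```bash
python3 -c "
from rig import robot
print(robot.hand_in())"
```

```text
the job is handed in; nothing more can be done
None
```

I raised the keeper bar first, then pushed the stray white tin home into the empty right-hand bay, and handed the job in at about 16 s of the 72 s allowed.

- **Keeper:** I lifted the pad from below with the shut fingers, following its arc until it passed the balance point. It fell open by itself. Every later picture shows it standing raised with nothing touching it.
- **Tin:** I pushed it low with the fingers held 30 mm apart as a fork, first diagonally into line with the bay, then straight in. The last top view puts it at rack (52.6, -39.2) mm, against the home point of (52, -40), and it is upright.
- **Other things:** The left-bay tin and the brown tins near the arm look unmoved. I did not check the bottle or the wrench in the final pictures, but the arm never worked near either. Force readings stayed within a few newtons, and the gripper finished clear of everything.
- **Disagreement between checks:** My colour mask in the scene view reads the lids a few millimetres deeper than the top view, because it also picks up the bright tin sides. It put the left-bay tin at x = 56 mm and the stray tin at 54 mm. I relied on the top view instead.

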